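# Secure the rods, swing the tool panel down with the lid, and hold the lid up off it

### The job

Lay the loose retaining bar across the two saddles in the tool case, down in both slots over the rods, and let it go. Then take the lid by its handle and swing it fully shut without letting it drop, so that it carries the tool panel nested in it down flat over the tray; then raise the lid alone to about half open (45 degrees), leaving the panel lying flat, and finish while still holding the lid there by its handle so that I can take tools off the panel. Let the lid move the panel, do not push on the panel yourself, and leave the rods and the other things on the bench where they are.

Things in the scene. Friction and masses are not known exactly. Their poses are not given: they have to be found in the camera images.
- case: Open grey steel tool case, fixed on the bench: 280 mm wide (own y), 165 deep (own x), base 65 high; origin under its centre on the table, front (handle side) faces its own -x. Inside clear x -78 to 78, y -136 to 136 mm. Four rods lie in it along x, tops 30 mm above the table; the middle (y -32 to 32) is an empty finger well, floor 10 mm above the table.
- saddle_left (a point): Middle of the seat (slot floor) of the left steel U saddle in the case: x -30, y 98, z 33 mm in the case's frame. The slot is open on top, runs along the case's y, is 20 mm wide with cheeks 10 mm high, then flares to about 40 mm at the mouth, 52 mm above the table; 8 mm thick along y.
- saddle_right (a point): The same for the right saddle, at x -30, y -98, 33 mm above the table in the case's frame.
- bar_center (a point): Centre of the loose retaining bar: plain square aluminium bar 14 x 236 x 14 mm with black rubber ends, long axis = own y, about 120 g, starts lying flat on the table beside the case. Seated, it lies in both saddles over the rods, its centre 40 mm above the table.
- lid (a joint): Angle of the outer lid (rad): 0 shut on the rim, grows as it opens, 0.785 half open, stop 1.70. Grey pan 165 x 280 x 35 mm, 0.5 kg, hinged at the rear rim. Light hinge friction (0.15 N m): stands open near upright, falls shut if let go below about 1.0 with the panel down. Two rubber buffers inside push the panel down ahead of them; lifting it does not lift the panel.
- lid_hinge (a point): Middle of the lid's hinge line, which runs along the case's y: in the case's frame at x +82.5, y 0, 65 mm above the table.
- lid_handle (a point): Middle of the grip of the lid's steel handle: round, 12 mm thick, straight for 96 mm along the hinge direction, 35 mm in front of the lid's front edge (29 mm clear). 200 mm from the hinge line and 15 mm above it when shut; swings with the lid, on top when it stands open. The round bar can turn between two fingers.
- panel (a joint): Angle of the inner lid (rad): 0 flat on its ledges over the tray, grows as it opens, limit 1.60. Black tool panel 145 x 262 x 5 mm, 0.3 kg, small tools clipped on its upper (far) face; hinge line along the case's y at x 74, z 58.5 mm. Its friction hinge (0.3 N m) keeps it where it is left. Starts at 1.42 to 1.5, nested in the open lid.
- panel_edge (a point): Middle of the panel's free edge, 145 mm from its hinge line; 58.5 mm above the table when the panel is down.
- rod0: Steel puller rod, 16 mm thick and 130 mm long along its own x, origin at its centre, lying in the case's cradle at y -78 mm of the case, axis 22 mm above the table; stays where it is.
- rod1: Steel puller rod, 16 mm thick and 120 mm long along its own x, origin at its centre, lying in the case's cradle at y -48 mm of the case, axis 22 mm above the table; stays where it is.
- rod2: Steel puller rod, 16 mm thick and 126 mm long along its own x, origin at its centre, lying in the case's cradle at y 48 mm of the case, axis 22 mm above the table; stays where it is.
- rod3: Steel puller rod, 16 mm thick and 134 mm long along its own x, origin at its centre, lying in the case's cradle at y 78 mm of the case, axis 22 mm above the table; stays where it is.
- wrench: Bystander: combination wrench about 210 mm long lying on the table along its own x; it or the bar may be on either side of the case.
- screwdriver: Bystander: 200 mm screwdriver lying along its own x.
- socket_big: Bystander: steel socket, 34 mm diameter, 38 mm high, in front of the case; origin at the centre of its underside.
- socket_small: Bystander: steel socket, 24 mm diameter, 32 mm high, in front of the case; origin at the centre of its underside.
- spray: Bystander: spray can, 56 mm diameter, 190 mm tall, upright; origin at the centre of its underside.
- parts_bowl: Bystander: steel parts bowl, 100 mm diameter, 32 mm high; origin at the centre of its underside.
- torch: Bystander: black hand torch, 115 mm long along its own x, 34 mm thick; origin under its middle.
Mind the look-alikes: they are no part of the job. Several things look just like the part that bears bar_center: the one meant starts farthest from the robot's base.

How it is judged:
By the outcome, as a careful person would: the job done as asked, in the order asked, and still so for the second after the job is handed in, while the arm keeps its last pose, push and grip.
It also fails if it takes over 72 s, if anything falls off the work surface, if the arm or the gripper's body presses on something with over 40 N, if the wrist force passes 120 N, or if a joint passes its speed limit or range.

### The arm

A 6-joint arm with a two-finger parallel gripper is mounted at the origin on the work surface. World frame = base frame: x ahead of the robot, y to its left, z up, the work surface at z = 0. Lengths are in m, angles in degrees, forces in N, time in s.
With the tool pointing down it reaches from about 0.3 to 0.75 m from the base axis. Payload 8.5 kg.
Tool frame: the origin (TCP) lies at the very end of the fingers, on their centre line; the grasp point (between the pads) lies env.pinch_z behind it (env.pinch_z is the distance from the TCP to the grasp point, in m); z points along the fingers, y is the line along which they close (so a half turn about z gives the same grasp; the last joint's range is limited). The gripper opens to 85 mm and grips with 20 to 120 N. Pads are 22 mm wide; open, the fingers measure 114 mm over their backs; the gripper's body (76 mm by 85 mm) begins 54 mm behind the grasp point. The pads swing forward as they close: fully open they stand 13 mm farther back than shut.
Start: joints at [58.883, 21.807, 74.336, -0, 83.858, -12.336], TCP at [0.177, 0.521, 0.231] pointing down, gripper open.
Joint ranges: [-178.18, 178.18], [-50.72, 133.34], [12.68, 142.11], [-81.47, 261.47], [9.98, 163.14], [-165.26, 165.26]. Speed limits (degrees/s): [136.94, 136.94, 180, 180, 180, 180].

### API

Orientations are given as a 3x3 rotation matrix whose columns are the frame's x, y, z axes.
In Python, from rig import telemetry, get_image, env gives the robot as it stands. The module is installed in compiled form; this text tells all that it offers.
- The arm moves only by the tool apply_moves, never from a script. Its argument "series" is a list of rows, each a list of 7 numbers: the shift along the tool's x, y, z in mm, then the turn, a rotation vector about the tool's x, y, z in degrees, then the opening, from 0 (shut) to 1 (fully open). A call has 1 to 12 rows; each row shifts and turns the commanded pose from where the row before left it, along the tool's axes as they then stand; what a row does not reach is not made up. A row lasts 1/8 s, in which the tool goes at most 62.5 mm and 10.7 degrees, less where a joint would pass 70% of its speed; a pose out of reach is approached as far as the arm can. A call with a gripper value outside its range is refused whole. The fingers move at their own pace and stop on an object; "grip_force" is the grip in N (left out, the last holds). Time passes only in rows, so rows that do not move let the fingers close. It gives the time, the measured TCP pose, the force, the opening and the grip force at its end, in the units of the state.
- telemetry.observe(): the state, without advancing time (a new reading comes with each control period).
- get_image(name): name is "scene" or "side" or "wrist"; returns a dict with "frame" (420x560x3 uint8, red, green, blue), "z_map" (420x560 float32, m along the optical axis (not along the pixel's ray), 0 where there is no reading), "vertical_fov" (degrees; the focal length in pixels is half the picture's height over the tangent of half this angle, whatever the lens; pixels are square), "cx", "cy" (the principal point, pixels), "eye" and "attitude" of the camera in the world; the wrist camera has in their place "mount" (4x4, takes a point from camera to tool coordinates, whose origin is the TCP and whose axes are the flange's). Camera axes: x right, y up, looking along -z (the intrinsics and any distortion apply to the point x, -y, -z); pixel columns grow to the right and rows downward; lengths in m; the calibration is good to about 2 mm. A picture is of the moment at which its call begins: read the wrist's pose just before it.
- env.close_job(): hands the job in; it is judged then, once.
The state is a dict: "time_s": time; "q": joint angles; "qvel": joint speeds; "joint_efforts": joint torques, N m; "position": TCP position; "tool_rot": TCP orientation; "ft_force": force on the tool from outside, world axes, zero at the start; "wrist_torque": the same for the moment, N m; "grip_width": finger opening in m; "gripper_force": force on a finger pad.
Only numpy, scipy, OpenCV 4.12 (cv2) and the standard library are available. Lean on these libraries where they do the work, as an engineer would, in place of code of your own. Each camera call takes 0.05 s, during which the arm holds its last target. There are 200 camera calls.

## Working session

There is one attempt and no reset: what is moved stays moved. The work goes in short steps, Python scripts to look and compute and a tool call to move; the robot and the scene stay as the last step left them, time stands still between calls to the robot, and variables do not carry over. Pictures are saved under pics/ and viewed, at most 10 in all, crops included, and the job is handed in when it is done.

Besides the shell and the picture viewer there is one more tool, called after "Emit:" as a command line: name --pt "numbers of a row" for each row, then --argument value for the rest. apply_moves: Moves the arm, as the interface text tells. Its arguments: {"type":"object","properties":{"series":{"type":"array"},"grip_force":{"type":"number"}},"required":["series"]}

```bash
mkdir -p pics
cat > h.py <<'E'
import numpy as np, cv2
from rig import telemetry, get_image, env
def cloud(n, tool=None):
    im=get_image(n); f=210/np.tan(np.radians(im['vertical_fov']/2))
    z=im['z_map']; v,u=np.mgrid[:420,:560]
    P=np.stack([(u-im['cx'])/f*z,-(v-im['cy'])/f*z,-z],-1)
    if n=='wrist':
        s=tool; M=np.array(im['mount']); P=P@M[:3,:3].T+M[:3,3]
        R=np.array(s['tool_rot']);W=P@R.T+np.array(s['position'])
    else: W=P@np.array(im['attitude']).T+np.array(im['eye'])
    W[z==0]=np.nan
    return im,W
def save(im,name): cv2.imwrite('pics/'+name,im['frame'][:,:,::-1])
E
python3 - <<'E'
from h import *
s=telemetry.observe(); print(s); print(env.pinch_z)
for n in ['scene','side','wrist']:
    im,W=cloud(n,s); save(im,n+'0.png'); print(n,{k:im[k] for k in im if k not in('frame','z_map')})
    np.savez('/tmp/'+n,W=W,f=im['frame'])
a=cv2.imread('pics/scene0.png')
E
```

```text
{'time_s': 0.0, 'q': array([ 5.88823076e+01,  2.18409911e+01,  7.43855530e+01, -1.71498693e-03,
        8.38573727e+01, -1.23374394e+01]), 'qvel': array([-0.06352948, -0.01736409, -0.09522506, -0.04956769,  0.01884343,
        0.08281612]), 'joint_efforts': array([ 5.28856890e-04, -4.48464382e+01, -2.31282467e+01, -8.03263129e-05,
        4.56021240e-03, -8.89391856e-06]), 'position': array([0.17693453, 0.5204499 , 0.23070706]), 'tool_rot': array([[-9.46761207e-01,  3.21935835e-01, -7.31435789e-04],
       [ 3.21936540e-01,  9.46760399e-01, -1.26925487e-03],
       [ 2.83875813e-04, -1.43715718e-03, -9.99998927e-01]]), 'ft_force': array([ 0.14058108,  0.94931206, -0.52321475]), 'wrist_torque': array([-0.0138794 , -0.01837492, -0.02385701]), 'gripper_force': 0.0, 'grip_width': 0.08562628850093179}
0.0187
scene {'vertical_fov': 55.26227077037479, 'cx': 276.6983490974849, 'cy': 213.1061403998645, 'eye': array([0.44939847, 0.44267078, 1.07569984]), 'attitude': array([[-0.99552694,  0.08868053, -0.03258645],
       [-0.09421236, -0.90595712,  0.41275385],
       [ 0.00708131,  0.41397762,  0.91025952]])}
side {'vertical_fov': 46.415773957096135, 'cx': 283.8677536851681, 'cy': 201.78759935895428, 'eye': array([ 0.4544933 , -1.10748758,  0.78286025]), 'attitude': array([[ 0.99813367,  0.04880286, -0.03670764],
       [-0.05702209,  0.52971385, -0.84625748],
       [-0.02185524,  0.84677123,  0.53150807]])}
wrist {'vertical_fov': 70.0173427189423, 'cx': 272.29580168373917, 'cy': 207.23050429265652, 'mount': array([[ 4.24319117e-04,  9.60484322e-01,  2.78333768e-01,
         7.05919377e-02],
       [ 9.99999823e-01, -2.91476354e-04, -5.18659934e-04,
         3.93762308e-04],
       [-4.17037023e-04,  2.78333939e-01, -9.60484276e-01,
        -1.42805212e-01],
       [ 0.00000000e+00,  0.00000000e+00,  0.00000000e+00,
         1.00000000e+00]])}
```

View pics/scene0.png

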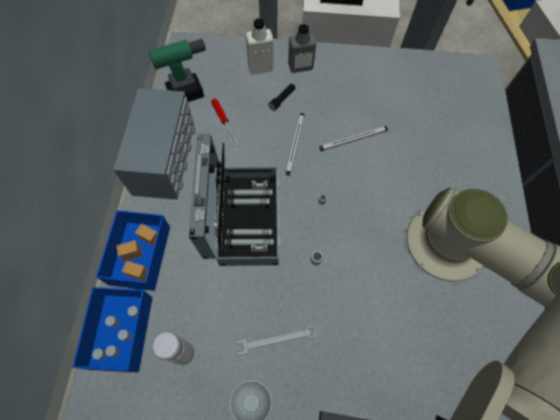

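View pics/side0.png

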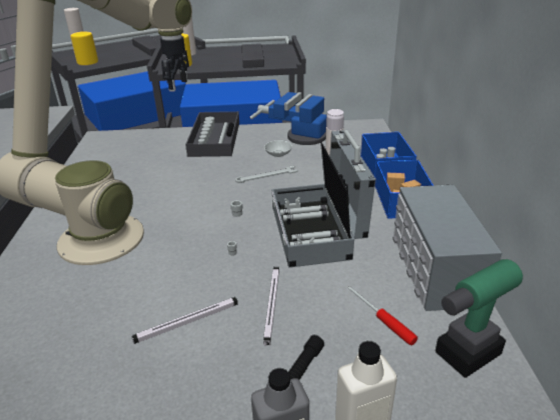

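The scene view shows the case at about (235,215) with its lid open to the left. There are two look-alike bars, at (296,143) and (353,138), and the base is at about (450,235). The bar at (296,143) is the farther one. The side view agrees, with the bars at (271,305) and (186,320).

Run:
```python
from h import *
for n,boxes in [('scene',[(278,105,312,180),(315,120,392,155)]),('side',[(255,260,290,348),(130,292,245,345)])]:
    d=np.load(f'/tmp/{n}.npz');W=d['W']
    for b in boxes:
        w=W[b[1]:b[3],b[0]:b[2]]; m=(w[...,2]>.007)&(w[...,2]<.03)
        p=w[m]; t=p[np.abs(p[:,2]-.014)<.004]
        c,(sx,sy),a=cv2.minAreaRect(t[:,:2].astype(np.float32)*1000)
        bx=cv2.boxPoints((c,(sx,sy),a))
        mu=t[:,:2].mean(0);ev,V=np.linalg.eigh(np.cov(t[:,:2].T))
        l=V[:,1]; ang=np.degrees(np.arctan2(l[1],l[0]))%180
        print(n,len(t),'med z',np.median(t[:,2]),'c',c,'size',sx,sy,a,'pca ang',ang,'r',np.hypot(*c))
d=np.load('/tmp/scene.npz');W=d['W']
# case: points by height bands
w=W[100:280,150:300].reshape(-1,3)
for lo,hi in[(.058,.072)]:
    t=w[(w[:,2]>lo)&(w[:,2]<hi)]
    c,s,a=cv2.minAreaRect(t[:,:2].astype(np.float32)*1000);print('rim',len(t),c,s,a, cv2.boxPoints((c,s,a)).round(1).tolist(),np.median(t[:,2]))
t=w[w[:,2]>.2]
print('lid top',len(t),t.min(0),t.max(0)); c,s,a=cv2.minAreaRect(t[:,:2].astype(np.float32)*1000);print(c,s,a)
for n,b in [('scene',(180,130,300,270)),('side',(250,120,380,275))]:
    f=np.load(f'/tmp/{n}.npz')['f'];cv2.imwrite(f'pics/{n}_crop.png',cv2.resize(f[b[1]:b[3],b[0]:b[2],::-1],None,fx=4,fy=4,interpolation=2)[:600,:800])
```

```text
scene 239 med z 0.012861652061939344 c (458.4005432128906, -308.67071533203125) size 79.73639678955078 262.12567138671875 10.250981330871582 pca ang 85.55027132335853 r 552.6379180996008
scene 257 med z 0.012842469416299185 c (268.8199462890625, -326.7683410644531) size 234.19859313964844 17.935253143310547 25.91111183166504 pca ang 25.400341267137605 r 423.13320862923206
side 489 med z 0.01435605158375941 c (458.6896057128906, -282.76568603515625) size 260.4059753417969 36.04454040527344 76.83173370361328 pca ang 82.3151858664398 r 538.8437506253363
side 641 med z 0.014042093310901116 c (269.8990173339844, -330.8843078613281) size 235.41444396972656 20.048519134521484 25.147066116333008 pca ang 25.09398311708273 r 427.0010594210752
rim 1554 (671.1563110351562, -87.49124145507812) (366.374267578125, 506.9502868652344) 12.69385051727295 [[436.70001220703125, 119.5], [548.0999755859375, -375.0], [905.5999755859375, -294.5], [794.2000122070312, 200.0]] 0.06489766545765585
lid top 1774 [ 0.61103803 -0.14719584  0.20000596] [0.70306369 0.13587141 0.27130509]
(656.62109375, -7.6022491455078125) (67.26664733886719, 282.7239685058594) 6.024308204650879
```

View pics/scene_crop.png

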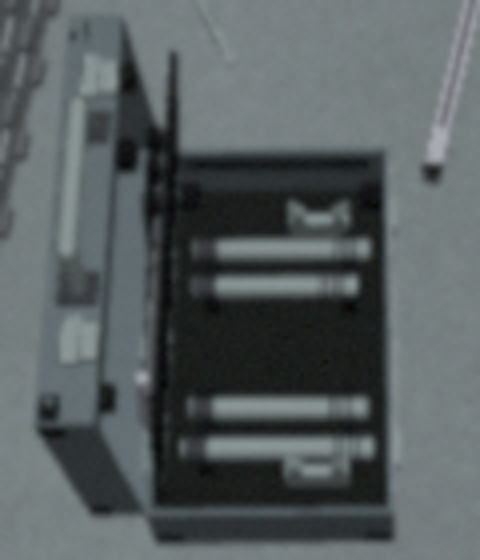

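```bash
cat >> h.py <<'E'
def rectfit(W,mask):
    n,l,st,_=cv2.connectedComponentsWithStats(mask.astype(np.uint8),connectivity=8)
    i=1+np.argmax(st[1:,4]); t=W[l==i]
    c,s,a=cv2.minAreaRect(t[:,:2].astype(np.float32)*1000)
    V=np.linalg.eigh(np.cov(t[:,:2].T))[1][:,1]
    return np.round(c,1),np.round(s,1),np.degrees(np.arctan2(V[1],V[0]))%180,np.median(t[:,2]),len(t)
def fwd(W,x0,x1,y0,y1,z0,z1):
    return (W[...,0]>x0)&(W[...,0]<x1)&(W[...,1]>y0)&(W[...,1]<y1)&(W[...,2]>z0)&(W[...,2]<z1)
E
python3 - <<'E'
from h import *
for n in('scene','side'):
    W=np.load(f'/tmp/{n}.npz')['W']
    print(n,'bar',rectfit(W,fwd(W,.40,.53,-.46,-.14,.006,.02)))
    m=fwd(W,.44,.66,-.2,.2,.058,.07); p=W[m]
    # front rim: for each y bin min x
    ys=np.arange(-.16,.17,.02)
    print([(round(y,2),round(float(np.nanmin(p[abs(p[:,1]-y)<.01][:,0])),4)) for y in ys if (abs(p[:,1]-y)<.01).sum()>2])
    for lab,sel in [('ymin',p[:,1].min()),('ymax',p[:,1].max())]: print(lab,sel)
    print('handle', [ (np.round(q.mean(0),4), len(q), q[:,2].max()) for q in [W[fwd(W,.5,.75,-.2,.2,.255,.30)]]])
E
```

```text
scene bar (array([ 454.1, -290.8]), array([236.6,  14.5]), np.float64(82.8774962595425), np.float64(0.012436053108288325), 284)
[(np.float64(-0.16), 0.5005), (np.float64(-0.14), 0.4956), (np.float64(-0.12), 0.4908), (np.float64(-0.1), 0.4919), (np.float64(-0.08), 0.4899), (np.float64(-0.06), 0.4881), (np.float64(-0.04), 0.4862), (np.float64(-0.02), 0.4843), (np.float64(-0.0), 0.4823), (np.float64(0.02), 0.4777), (np.float64(0.04), 0.4758), (np.float64(0.06), 0.4713), (np.float64(0.08), 0.4707), (np.float64(0.1), 0.4713), (np.float64(0.12), 0.4699), (np.float64(0.14), 0.619)]
ymin -0.1656240368639771
ymax 0.13268611010196274
handle [(array([ 0.6696, -0.0007,  0.2667]), 222, np.float64(0.2713050921363349))]
side bar (array([ 455.4, -295.6]), array([234.4,  14.4]), np.float64(82.67699653852495), np.float64(0.01429580760938065), 512)
[(np.float64(-0.16), 0.4983), (np.float64(-0.14), 0.4948), (np.float64(-0.12), 0.4925), (np.float64(-0.1), 0.4909), (np.float64(-0.08), 0.4901), (np.float64(-0.06), 0.4883), (np.float64(-0.04), 0.4865), (np.float64(-0.02), 0.4848), (np.float64(-0.0), 0.4809), (np.float64(0.02), 0.4791), (np.float64(0.04), 0.4743), (np.float64(0.06), 0.4721), (np.float64(0.08), 0.473), (np.float64(0.1), 0.4733), (np.float64(0.12), 0.4797)]
ymin -0.1687915387231732
ymax 0.12585812796295537
handle [(array([ 0.6714, -0.0215,  0.2671]), 131, np.float64(0.27317410249155716))]
```

```bash
cat >> h.py <<'E'
from scipy.spatial.transform import Rotation as Ro, Slerp
def down(ang,tilt=0,phi=None):  # tool x at world angle ang (deg), pointing down, then tilt about tool x
    a=np.radians(ang); x=np.array([np.cos(a),np.sin(a),0]); z=np.array([0,0,-1.])
    R=np.stack([x,np.cross(z,x),z],1); return R@Ro.from_rotvec([np.radians(tilt),0,0]).as_matrix()
def rows(p1,R1,n,p0=None,R0=None,grip=1):
    s=telemetry.observe(); p0=s['position'] if p0 is None else np.array(p0); R0=s['tool_rot'] if R0 is None else R0
    R0=Ro.from_matrix(R0); d=R0.inv()*Ro.from_matrix(R1); v=d.as_rotvec()
    st=(np.array(p1)-p0)/n; out=[]
    for k in range(n):
        R=R0*Ro.from_rotvec(v*k/n); out.append([*np.round(R.inv().apply(st)*1000,1),*np.round(np.degrees(v/n),2),grip])
    for r in out: print([float(q) for q in r])
E
python3 - <<'E'
from h import *
rows([.5,.06,.42],down(95.5),12)
E
```

```text
[-37.8, -27.7, -15.7, -0.01, 0.0, 5.48, 1.0]
[-40.3, -23.9, -15.7, -0.01, 0.0, 5.48, 1.0]
[-42.4, -20.0, -15.7, -0.01, 0.0, 5.48, 1.0]
[-44.1, -15.8, -15.8, -0.01, 0.0, 5.48, 1.0]
[-45.4, -11.6, -15.8, -0.01, 0.0, 5.48, 1.0]
[-46.3, -7.2, -15.8, -0.01, 0.0, 5.48, 1.0]
[-46.8, -2.7, -15.8, -0.01, 0.0, 5.48, 1.0]
[-46.8, 1.8, -15.8, -0.01, 0.0, 5.48, 1.0]
[-46.5, 6.2, -15.8, -0.01, 0.0, 5.48, 1.0]
[-45.7, 10.6, -15.8, -0.01, 0.0, 5.48, 1.0]
[-44.4, 14.9, -15.8, -0.01, 0.0, 5.48, 1.0]
[-42.8, 19.1, -15.8, -0.01, 0.0, 5.48, 1.0]
```

Emit:
apply_moves --pt "-38 -28 -16 0 0 5.5 1" --pt "-40 -24 -16 0 0 5.5 1" --pt "-42 -20 -16 0 0 5.5 1" --pt "-44 -16 -16 0 0 5.5 1" --pt "-45 -12 -16 0 0 5.5 1" --pt "-46 -7 -16 0 0 5.5 1" --pt "-47 -3 -16 0 0 5.5 1" --pt "-47 2 -16 0 0 5.5 1" --pt "-46 6 -16 0 0 5.5 1" --pt "-46 11 -15 0 0 5.5 1" --pt "-44 15 -15 0 0 5.5 0.5" --pt "-43 19 -15 0 0 5.5 0.5"

```text
time_s: 1.65
position: [0.4982, 0.0581, 0.4207]
tool_rot: [[-0.088, 0.996, -0.0], [0.996, 0.088, 0.0], [0.0, -0.0, -1.0]]
ft_force: [-0.2, 0.4, 0.1]
grip_width: 0.0516
gripper_force: 0.0
```

Run:
```python
from h import *
for i in range(3):
    s=telemetry.observe(); im,W=cloud('wrist',s)
save(im,'w1.png'); np.savez('/tmp/w1',W=W,f=im['frame'])
print(s['position'],s['tool_rot'],s['q'],s['time_s'],s['qvel'])
print('bar',rectfit(W,fwd(W,.40,.53,-.46,-.14,.006,.02)))
m=fwd(W,.44,.66,-.2,.2,.058,.07); p=W[m]
print([(round(y,2),round(float(np.nanmin(p[abs(p[:,1]-y)<.01][:,0])),4)) for y in np.arange(-.16,.17,.02) if (abs(p[:,1]-y)<.01).sum()>2],p[:,1].min(),p[:,1].max(),np.median(p[:,2]))
```

```text
[0.49968344 0.05632145 0.42013037] [[-8.46923406e-02  9.96407148e-01  5.32536632e-05]
 [ 9.96406916e-01  8.46923573e-02 -6.79415078e-04]
 [-6.81484218e-04 -4.47893491e-06 -9.99999768e-01]] [-7.06213423e+00  1.33678839e+01  5.63509298e+01 -4.07837054e-02
  1.10273368e+02 -1.19346029e+01] 1.75 [ 3.63524754 -2.01062913  4.4234184   1.15823118 -1.0100201  -0.77102097]
bar (array([ 459.3, -264.5]), array([182.4,  14.1]), np.float64(82.75845692319109), np.float64(0.01414601256164602), 504)
[(np.float64(-0.16), 0.4985), (np.float64(-0.14), 0.4969), (np.float64(-0.12), 0.4916), (np.float64(-0.1), 0.491), (np.float64(-0.08), 0.4907), (np.float64(-0.06), 0.4891), (np.float64(-0.04), 0.4859), (np.float64(-0.02), 0.4844), (np.float64(-0.0), 0.483), (np.float64(0.02), 0.4798), (np.float64(0.04), 0.4783), (np.float64(0.06), 0.4732), (np.float64(0.08), 0.4728), (np.float64(0.1), 0.4724), (np.float64(0.12), 0.4721), (np.float64(0.14), 0.6442)] -0.16524665190001986 0.13158670659203836 0.06493028489880243
```

View pics/w1.png

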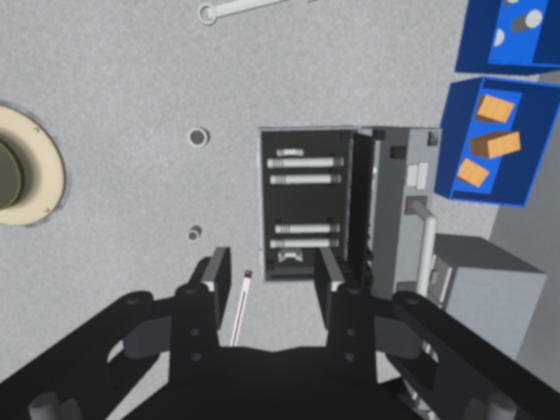

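The wrist view shows the case at (305,200), its saddles at (290,152) and (290,255), the handle at (428,240) and the target bar's near end at (247,275).

Run:
```python
from h import *
s=telemetry.observe()
for n in('w1','scene','side'):
    W=np.load(f'/tmp/{n}.npz')['W']
    m=fwd(W,.44,.56,-.15,.12,.058,.07); p=W[m]
    ys=np.arange(-.13,.105,.01); xs=[np.nanmin(p[abs(p[:,1]-y)<.006][:,0]) for y in ys]
    k=np.polyfit(ys,xs,1); r=xs-np.polyval(k,ys); g=abs(r)<.003; k=np.polyfit(ys[g],np.array(xs)[g],1)
    yaw=-np.degrees(np.arctan(k[0])); a=np.radians(yaw)
    # y extents in rotated frame of rim (restrict to near front)
    ex=np.array([np.cos(a),np.sin(a)]);ey=np.array([-np.sin(a),np.cos(a)])
    q=W[fwd(W,.44,.60,-.2,.2,.062,.068)]; u=q[:,:2]@ex;v=q[:,:2]@ey
    f0=np.array([k[1],0])@ex; sel=(u>f0-.003)&(u<f0+.1)
    v1,v2=np.percentile(v[sel],[.5,99.5])
    C=ex*(f0+.0825)+ey*(v1+v2)/2
    print(n,'yaw',yaw,'front u',f0,'vext',v1,v2,v2-v1,'C',C)
    L=lambda x,y:C+ex*x+ey*y
    loc=np.stack([(W[...,:2]-C)@ex,(W[...,:2]-C)@ey,W[...,2]],-1)
    for sy in(.098,-.098):
        m=(abs(loc[...,1]-sy)<.018)&(abs(loc[...,0]+.03)<.045)&(loc[...,2]>.036)&(loc[...,2]<.058)
        t=loc[m]; 
        if len(t): print(' saddle',sy,len(t),t.mean(0).round(4),t.min(0).round(4),t.max(0).round(4))
    for ry in(-.078,-.048,.048,.078):
        m=(abs(loc[...,1]-ry)<.012)&(abs(loc[...,0])<.075)&(loc[...,2]>.024)&(loc[...,2]<.036)
        t=loc[m]
        if len(t):print(' rod',ry,len(t),np.polyfit(t[:,0],t[:,1],1).round(4),t[:,0].min().round(4),t[:,0].max().round(4),t[:,2].max().round(4))
    m=(loc[...,2]>.262)&(abs(loc[...,1])<.045)&(abs(loc[...,0]-.08)<.08)
    t=loc[m]
    print(' handle',len(t),t.mean(0),np.polyfit(t[:,1],t[:,0],1),t[:,2].max(), t[:,0].min(),t[:,0].max())
    t=loc[(loc[...,2]>.15)&(loc[...,2]<.20)&(abs(loc[...,1])<.1)&(abs(loc[...,0]-.08)<.08)]
    if len(t):print(' panel/lid front k(z->x)',[ (z,t[abs(t[:,2]-z)<.005][:,0].min().round(4)) for z in(.16,.17,.18,.19)])
```

```text
w1 yaw 5.8229533771632225 front u 0.4794436664951119 vext -0.21578519450288425 0.0647330699625062 0.28051826446539047 C [ 0.5667066  -0.01812445]
 saddle 0.098 76 [-0.0279  0.0985  0.0475] [-0.049   0.0942  0.036 ] [-0.0085  0.1022  0.0549]
 saddle -0.098 84 [-0.0286 -0.0965  0.0466] [-0.0493 -0.102   0.037 ] [-0.0061 -0.0933  0.0551]
 rod -0.078 512 [ 0.0094 -0.0762] -0.0641 0.0633 0.0321
 rod -0.048 503 [ 0.0008 -0.0465] -0.0541 0.0638 0.0326
 rod 0.048 599 [0.0088 0.0489] -0.0619 0.0628 0.0323
 rod 0.078 658 [0.0001 0.0786] -0.0668 0.0653 0.0328
 handle 869 [0.10449748 0.00532023 0.26866613] [-0.00678313  0.10453357] 0.27270948720888327 0.09999812565627521 0.11212015355042593
 panel/lid front k(z->x) [(0.16, np.float64(0.062)), (0.17, np.float64(0.0606)), (0.18, np.float64(0.0599)), (0.19, np.float64(0.0587))]
scene yaw 6.6058832654382496 front u 0.4778698267271991 vext -0.22179098818546086 0.058621985158335006 0.2804129733437959 C [ 0.56603492 -0.01657839]
 saddle 0.098 37 [-0.0283  0.0986  0.0442] [-0.0491  0.0928  0.0362] [-0.0083  0.1029  0.0517]
 saddle -0.098 32 [-0.0311 -0.
[... 683 characters left out ...]
5132 -0.02035153]
 saddle 0.098 43 [-0.0291  0.0967  0.0444] [-0.0503  0.0888  0.0363] [-0.0077  0.104   0.0542]
 saddle -0.098 44 [-0.027  -0.0992  0.0462] [-0.0495 -0.1057  0.0366] [-0.0079 -0.0877  0.0535]
 rod -0.078 151 [ 0.0141 -0.0793] -0.0658 0.0642 0.0329
 rod -0.048 196 [ 0.0063 -0.0509] -0.0554 0.0643 0.0332
 rod 0.048 175 [0.0095 0.0453] -0.0634 0.0618 0.0344
 rod 0.078 183 [-0.0118  0.075 ] -0.068 0.0649 0.0331
 handle 86 [ 0.10390701 -0.00222448  0.26877519] [-0.00644925  0.10389266] 0.27317410249155716 0.09913375083173337 0.11062281946366197
 panel/lid front k(z->x) [(0.16, np.float64(0.0616)), (0.17, np.float64(0.0604)), (0.18, np.float64(0.0594)), (0.19, np.float64(0.0581))]
```

Run:
```python
from h import *
rows([.4553,-.293,.08],down(82.8),11,grip=.5)
```

```text
[-31.4, -6.7, 30.9, -0.0, -0.0, 1.11, 0.5]
[-31.6, -6.1, 30.9, -0.0, -0.0, 1.11, 0.5]
[-31.7, -5.5, 30.9, -0.0, -0.0, 1.11, 0.5]
[-31.8, -4.9, 30.9, -0.0, -0.0, 1.11, 0.5]
[-31.9, -4.2, 30.9, -0.0, -0.0, 1.11, 0.5]
[-31.9, -3.6, 30.9, -0.0, -0.0, 1.11, 0.5]
[-32.0, -3.0, 30.9, -0.0, -0.0, 1.11, 0.5]
[-32.1, -2.4, 30.9, -0.0, -0.0, 1.11, 0.5]
[-32.1, -1.8, 30.9, -0.0, -0.0, 1.11, 0.5]
[-32.1, -1.1, 30.9, -0.0, -0.0, 1.11, 0.5]
[-32.1, -0.5, 30.9, -0.0, -0.0, 1.11, 0.5]
```

Emit:
apply_moves --pt "-31.4 -6.7 31 0 0 1.1 0.5" --pt "-31.6 -6.1 31 0 0 1.1 0.5" --pt "-31.7 -5.5 31 0 0 1.1 0.5" --pt "-31.8 -4.9 31 0 0 1.1 0.5" --pt "-31.9 -4.2 31 0 0 1.1 0.5" --pt "-31.9 -3.6 31 0 0 1.1 0.5" --pt "-32 -3 31 0 0 1.1 0.5" --pt "-32 -2.4 31 0 0 1.1 0.5" --pt "-32 -1.8 31 0 0 1.1 0.5" --pt "-32 -1.1 31 0 0 1.1 0.5" --pt "-32 -0.5 31 0 0 1.1 0.5" --pt "0 0 0 0 0 0 0.5"

```text
time_s: 3.3
position: [0.455, -0.291, 0.0773]
tool_rot: [[0.121, 0.993, -0.003], [0.993, -0.121, 0.003], [0.003, -0.003, -1.0]]
ft_force: [0.3, 0.1, -0.5]
grip_width: 0.0427
gripper_force: 0.0
```

Run:
```python
from h import *
s=telemetry.observe();im,W=cloud('wrist',s);print(s['position'],s['tool_rot'],s['grip_width'],s['time_s'])
save(im,'w2.png')
m=(W[...,2]>.008)&(W[...,2]<.02)
print('bar far part',rectfit(W,m&fwd(W,.40,.53,-.46,-.1,.0,.03)))
rows([.4553,-.293,.003],down(82.8),4,grip=.5)
```

```text
[ 0.45501739 -0.29099035  0.07730525] [[ 0.12061559  0.99269486 -0.00296617]
 [ 0.99269577 -0.12060667  0.00302303]
 [ 0.00264321 -0.00330913 -0.99999103]] 0.04272703350283971 3.3
bar far part (array([ 455.9, -288.9]), array([229.9,  14.1]), np.float64(82.7741613545565), np.float64(0.014255879314616117), 5996)
[-0.7, 0.0, 18.9, -0.02, -0.02, 0.08, 0.5]
[-0.7, 0.0, 18.9, -0.02, -0.02, 0.08, 0.5]
[-0.7, 0.0, 18.9, -0.02, -0.02, 0.08, 0.5]
[-0.7, 0.0, 18.9, -0.02, -0.02, 0.08, 0.5]
```

View pics/w2.png

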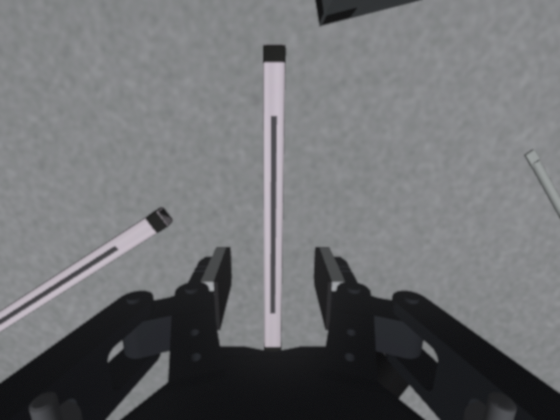

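The target bar runs centred between the fingers at column 273, with its far end at (274,45). The look-alike is at lower left.

Emit:
apply_moves --pt "-0.5 0.5 25 0 0 0 0.5" --pt "-0.5 0.5 25 0 0 0 0.5" --pt "0 0 14 0 0 0 0.5" --pt "0 0 10 0 0 0 0.5" --pt "0 0 0 0 0 0 0.5" --pt "0 0 0 0 0 0 0" --pt "0 0 0 0 0 0 0" --pt "0 0 0 0 0 0 0" --pt "0 0 0 0 0 0 0" --pt "0 0 0 0 0 0 0" --grip_force 50

```text
time_s: 4.6
position: [0.4572, -0.2926, 0.0061]
tool_rot: [[0.12, 0.993, 0.001], [0.993, -0.12, -0.001], [-0.001, 0.001, -1.0]]
ft_force: [-0.6, 1.4, 6.6]
grip_width: 0.0125
gripper_force: 49.7
```

Run:
```python
from h import *
s=telemetry.observe()
p1=s['position']+[0,0,.1]
print('lift 100 first');rows([.538,-.0205,.13],down(95.85),8,p0=p1,R0=s['tool_rot'],grip=0)
```

```text
lift 100 first
[35.0, 6.0, -3.0, 0.01, 0.01, -1.59, 0.0]
[34.8, 6.9, -3.0, 0.01, 0.01, -1.59, 0.0]
[34.6, 7.9, -3.0, 0.01, 0.01, -1.59, 0.0]
[34.4, 8.8, -3.0, 0.01, 0.01, -1.59, 0.0]
[34.1, 9.8, -3.0, 0.01, 0.01, -1.59, 0.0]
[33.8, 10.7, -3.0, 0.01, 0.01, -1.59, 0.0]
[33.5, 11.7, -3.0, 0.01, 0.01, -1.59, 0.0]
[33.2, 12.6, -3.0, 0.01, 0.01, -1.59, 0.0]
```

Emit:
apply_moves --pt "0 0 -30 0 0 0 0" --pt "0 0 -40 0 0 0 0" --pt "0 0 -30 0 0 0 0" --pt "35 6 -3 0 0 -1.6 0" --pt "35 7 -3 0 0 -1.6 0" --pt "35 8 -3 0 0 -1.6 0" --pt "34 9 -3 0 0 -1.6 0" --pt "34 10 -3 0 0 -1.6 0" --pt "34 11 -3 0 0 -1.6 0" --pt "33 12 -3 0 0 -1.6 0" --pt "33 12 -3 0 0 -1.6 0" --pt "0 0 0 0 0 0 0"

```text
time_s: 6.1
position: [0.5384, -0.0188, 0.1295]
tool_rot: [[-0.106, 0.994, 0.0], [0.994, 0.106, 0.0], [0.0, 0.0, -1.0]]
ft_force: [0.2, -0.1, -1.3]
grip_width: 0.0124
gripper_force: 49.1
```

Run:
```python
from h import *
get_image('side');get_image('side')
s=telemetry.observe();im,W=cloud('wrist',s);print(s['position'],s['tool_rot'],s['ft_force'],s['wrist_torque'],s['qvel'].round(2))
save(im,'w3.png');np.savez('/tmp/w3',W=W,f=im['frame'])
R=np.array(s['tool_rot']);T=(W-s['position'])@R
# bar points in tool frame: |y|<.012, x .02..0.13
m=(abs(T[...,1])<.012)&(T[...,0]>.02)&(T[...,0]<.14)&(abs(T[...,2])<.03)
t=T[m];print('bar tool',len(t),t[:,0].max(),np.polyfit(t[:,0],t[:,1],1),np.polyfit(t[:,0],t[:,2],1))
for x in(.05,.07,.09,.11):
    q=t[abs(t[:,0]-x)<.006]; print(x,len(q),q.min(0),q.max(0)) if len(q) else 0
```

```text
[ 0.53800378 -0.02075199  0.12923898] [[-1.03397056e-01  9.94640115e-01 -3.00962011e-04]
 [ 9.94640132e-01  1.03396976e-01 -2.68770391e-04]
 [-2.36211250e-04 -3.27138962e-04 -9.99999919e-01]] [ 0.28010368 -0.23864209 -0.62030763] [-0.02970095  0.00660704  0.01452293] [-1.2   0.    0.08 -0.13 -0.02  0.07]
bar tool 7503 0.11665236982606063 [0.00064314 0.0004665 ] [-0.0007352  -0.00803192]
0.05 800 [ 0.0440066  -0.00624643 -0.01018204] [ 0.05595498  0.00749563 -0.0052845 ]
0.07 925 [ 0.06402103 -0.00644611 -0.01039086] [ 0.07580603  0.00725264 -0.005873  ]
0.09 1052 [ 0.084048   -0.00652335 -0.01064834] [ 0.09599713  0.00743358 -0.00515846]
0.11 1252 [ 0.10400392 -0.00670741 -0.01039807] [ 0.11595252  0.00789245 -0.00481285]
```

View pics/w3.png

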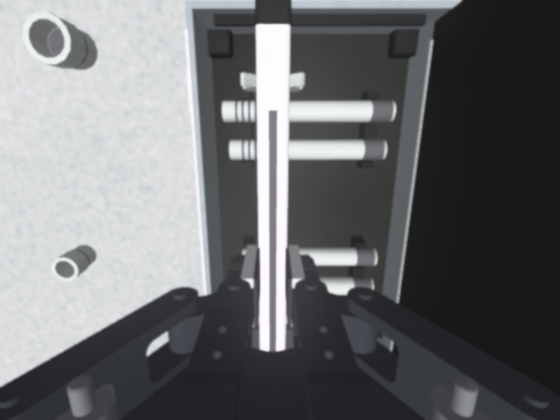

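The bar is held straight. The left saddle's horns at (247,80) and (299,80) are centred on the bar (column 274).

Run:
```python
from h import *
d=np.load('/tmp/w3.npz');W=d['W'];s=telemetry.observe()
R=np.array(s['tool_rot']);p=s['position'];T=(W-p)@R
for lo,hi in((.036,.058),(.044,.058)):
    m=(W[...,2]>lo)&(W[...,2]<hi)&(T[...,0]>.08)&(T[...,0]<.12)&(abs(T[...,1])<.045)
    t=T[m];l=t[t[:,1]<0];r=t[t[:,1]>0];print(len(l),len(r),l.min(0),l.max(0),r.min(0),r.max(0))
# front rim edge inner-outer from tool frame
m=(W[...,2]>.06)&(W[...,2]<.07)&(T[...,1]<-.03)&(T[...,1]>-.07)&(T[...,0]<.11)
t=T[m];xs=np.arange(-.05,.11,.01)
e=[(x,t[abs(t[:,0]-x)<.005][:,1].min()) for x in xs if (abs(t[:,0]-x)<.005).sum()>5];print(np.polyfit(*zip(*e),1),len(e))
print(s['position'],s['tool_rot'][:,0])
```

```text
221 207 [ 0.09423177 -0.02118263  0.07465216] [ 0.10237323 -0.0111177   0.09308222] [0.094346   0.01261786 0.07446742] [0.1023131  0.02205108 0.09316282]
202 195 [ 0.09428118 -0.02118263  0.07465216] [ 0.10237323 -0.0111177   0.08514956] [0.094346   0.01261786 0.07446742] [0.1023131  0.02205108 0.08495014]
[-0.01561714 -0.05334612] 16
[ 0.53793755 -0.0212027   0.1292006 ] [-1.02433698e-01  9.94739826e-01 -1.24562132e-04]
```

Emit:
apply_moves --pt "0 0.7 15 0 0 -0.4 0" --pt "0 0 20 0 0 0 0" --pt "0 0 15 0 0 0 0" --pt "0 0 10 0 0 0 0" --pt "0 0 8 0 0 0 0" --pt "0 0 6 0 0 0 0" --pt "0 0 5 0 0 0 0" --pt "0 0 4 0 0 0 0" --pt "0 0 3 0 0 0 0" --pt "0 0 2 0 0 0 0" --pt "0 0 0 0 0 0 0"

```text
time_s: 7.62
position: [0.5389, -0.0205, 0.0413]
tool_rot: [[-0.11, 0.994, -0.0], [0.994, 0.11, 0.0], [0.0, -0.0, -1.0]]
ft_force: [0.2, -0.1, -0.6]
grip_width: 0.0123
gripper_force: 49.1
```

Emit:
apply_moves --pt "0 0 1 0 0 0 0" --pt "0 0 1 0 0 0 0" --pt "0 0 0 0 0 0 0"

```text
time_s: 8.0
position: [0.5389, -0.0205, 0.0393]
tool_rot: [[-0.11, 0.994, -0.0], [0.994, 0.11, 0.0], [0.0, -0.0, -1.0]]
ft_force: [0.4, 0.6, -1.2]
grip_width: 0.012
gripper_force: 49.0
```

Emit:
apply_moves --pt "0 0 1 0 0 0 0" --pt "0 0 0 0 0 0 0" --pt "0 0 0 0 0 0 0.2" --pt "0 0 0 0 0 0 0.4" --pt "0 0 0 0 0 0 0.4" --pt "0 0 -15 0 0 0 0.4" --pt "0 0 -30 0 0 0 0.4" --pt "0 0 -45 0 0 0 0.4" --pt "0 0 -45 0 0 0 0.5" --pt "0 0 -30 0 0 0 0.5" --pt "0 0 0 0 0 0 0.5" --pt "0 0 0 0 0 0 0.5"

```text
time_s: 9.5
position: [0.5384, -0.0204, 0.2029]
tool_rot: [[-0.11, 0.994, -0.001], [0.994, 0.11, 0.0], [0.0, -0.001, -1.0]]
ft_force: [-1.0, -0.2, -0.1]
grip_width: 0.0426
gripper_force: 0.0
```

Run:
```python
from h import *
s=telemetry.observe();im,W=cloud('wrist',s);print(s['position'],s['tool_rot'],s['ft_force'],s['time_s'])
save(im,'w4.png');np.savez('/tmp/w4',W=W,f=im['frame'])
R=np.array(s['tool_rot']);T=(W-s['position'])@R
for lo,hi in((.043,.052),(.03,.06)):
    m=fwd(W,.48,.60,-.16,.12,lo,hi)&(abs(T[...,1])<.011)
    print('bar',rectfit(W,m))
t=W[m];e=np.array([-.106,.994]);a=t[:,:2]@e
print('top z along axis',[(x,np.median(t[abs(a-x)<.01][:,2]).round(4)) for x in np.arange(-.18,.12,.03)if (abs(a-x)<.01).sum()])
```

```text
[ 0.53842743 -0.02039338  0.20292471] [[-1.10066214e-01  9.93923797e-01 -9.56683718e-04]
 [ 9.93924192e-01  1.10066503e-01  2.55088824e-04]
 [ 3.58837684e-04 -9.22794431e-04 -9.99999510e-01]] [-0.99429528 -0.24161114 -0.09834288] 9.5
bar (array([539.4, -19.5]), array([ 14. , 235.4]), np.float64(96.21958637659029), np.float64(0.04724775041070303), 3102)
bar (array([538.1, -19.7]), array([ 21.3, 235.4]), np.float64(96.28519093226586), np.float64(0.047199657628395605), 3284)
top z along axis [(np.float64(-0.18), np.float64(0.0469)), (np.float64(-0.15), np.float64(0.0472)), (np.float64(-0.12), np.float64(0.0472)), (np.float64(-0.09), np.float64(0.0473)), (np.float64(-0.06), np.float64(0.0472)), (np.float64(-0.03), np.float64(0.0472)), (np.float64(0.0), np.float64(0.0472)), (np.float64(0.03), np.float64(0.0471)), (np.float64(0.06), np.float64(0.0558))]
```

View pics/w4.png

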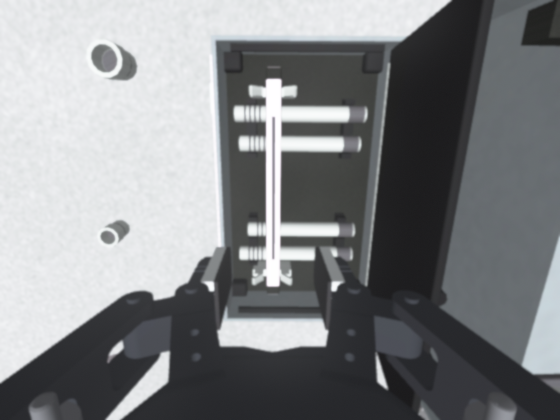

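The bar lies in both saddles, with its ends at (274,85) and (273,280) and its top level at 47 mm. It is seated.

Run:
```python
from h import *
s=telemetry.observe()
rows([.669,-.007,.335],down(96.2),4,p0=s['position']+[0,0,.132],grip=.6)
```

```text
[-0.3, 32.8, -0.2, -0.03, -0.01, 0.03, 0.6]
[-0.3, 32.8, -0.2, -0.03, -0.01, 0.03, 0.6]
[-0.2, 32.8, -0.2, -0.03, -0.01, 0.03, 0.6]
[-0.2, 32.8, -0.1, -0.03, -0.01, 0.03, 0.6]
```

Emit:
apply_moves --pt "0 0 -40 0 0 0 0.6" --pt "0 0 -50 0 0 0 0.6" --pt "0 0 -42 0 0 0 0.6" --pt "0 33 0 0 0 0 0.6" --pt "0 33 0 0 0 0 0.6" --pt "0 33 0 0 0 0 0.6" --pt "-1 32 0 0 0 0 0.6" --pt "0 0 0 0 0 0 0.6" --pt "0 0 0 0 0 0 0.6"

```text
time_s: 10.68
position: [0.6688, -0.0071, 0.3346]
tool_rot: [[-0.11, 0.994, -0.002], [0.994, 0.11, 0.0], [0.0, -0.002, -1.0]]
ft_force: [-0.3, -0.0, -0.0]
grip_width: 0.0511
gripper_force: 0.0
```

Run:
```python
from h import *
s=telemetry.observe();im,W=cloud('wrist',s);print(s['position'],s['tool_rot'].round(4),s['q'],s['ft_force'],s['time_s'])
save(im,'w5.png');np.savez('/tmp/w5',W=W,f=im['frame'])
R=np.array(s['tool_rot']);T=(W-s['position'])@R
m=fwd(W,.62,.72,-.12,.12,.255,.28)
print(rectfit(W,m)); t=W[m]; print(t[:,2].max(), np.percentile(t[:,2],[50,90,98]))
tt=T[m]
for x in np.arange(-.06,.07,.02):
    q=tt[abs(tt[:,0]-x)<.005]
    if len(q)>3: print(round(x,2),len(q),'y',q[:,1].min().round(4),q[:,1].max().round(4),'ztop',q[:,2].min().round(4))
print('x ext',tt[:,0].min(),tt[:,0].max())
```

```text
[ 0.66876909 -0.00712224  0.33460698] [[-1.100e-01  9.939e-01 -1.600e-03]
 [ 9.939e-01  1.100e-01  2.000e-04]
 [ 4.000e-04 -1.500e-03 -1.000e+00]] [-1.07274687e+01  3.31125589e+01  3.86227992e+01 -3.43291947e-03
  1.08355879e+02 -1.70463332e+01] [-0.29610709 -0.02967297 -0.02803285] 10.675
(array([672.6,  -5. ]), array([ 12. , 108.8]), np.float64(96.14002479206958), np.float64(0.2695121190014481), 2215)
0.27227293850866385 [0.26951212 0.27077202 0.27137271]
-0.04 172 y -0.0014 0.0095 ztop 0.0629
-0.02 185 y -0.0014 0.0093 ztop 0.0624
0.0 209 y -0.0014 0.0098 ztop 0.0623
0.02 219 y -0.0013 0.0096 ztop 0.063
0.04 247 y -0.0013 0.0101 ztop 0.0629
0.06 16 y 0.0008 0.0074 ztop 0.073
x ext -0.05269039233036647 0.056088809682872456
```

View pics/w5.png

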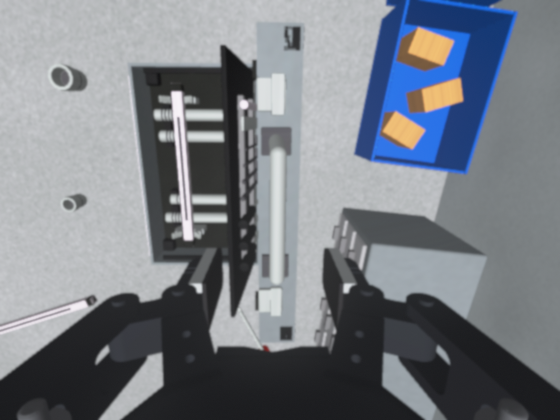

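The handle runs along column 278 from row 140 to row 280, measured 12 mm thick with its centre 265 mm up. The panel is at left, behind the lid.

Emit:
apply_moves --pt "2 4 25 0 0 0 0.6" --pt "0 0 25 0 0 0 0.6" --pt "0 0 20 0 0 0 0.6" --pt "0 0 12 0 0 0 0.6" --pt "0 0 6 0 0 0 0.6" --pt "0 0 0 0 0 0 0.3" --pt "0 0 0 0 0 0 0" --pt "0 0 0 0 0 0 0" --pt "0 0 0 0 0 0 0" --pt "0 0 0 0 0 0 0" --grip_force 40

```text
time_s: 11.98
position: [0.6732, -0.0047, 0.2482]
tool_rot: [[-0.11, 0.994, 0.002], [0.994, 0.11, -0.0], [-0.001, 0.002, -1.0]]
ft_force: [0.3, 0.1, 6.8]
grip_width: 0.0103
gripper_force: 39.2
```

```bash
cat >> h.py <<'E'
YAW=6.2;A=np.radians(YAW);EX=np.array([np.cos(A),np.sin(A),0]);EZ=np.array([0,0,1.])
H=np.array([.651,-.0074,.065]);D=.0175;RR=.2006
def alpha_now():
    s=telemetry.observe(); h=s['position']-D*s['tool_rot'][:,2]; v=h-H
    return np.degrees(np.arctan2(v@EZ,-(v@EX))), np.hypot(v@EX,v@EZ)
def arcpose(al,lat):
    t=-(96.3-al)/3; R=down(90+YAW,t); a=np.radians(al)
    ey=np.cross(EZ,EX)
    h=H+RR*(-np.cos(a)*EX+np.sin(a)*EZ)+ey*lat
    return h+D*R[:,2],R
def arc(a1,n):
    s=telemetry.observe();a0,r=alpha_now();lat=(s['position']-H)@np.cross(EZ,EX)
    q=s['position']; 
    tor=s['wrist_torque']
    print('alpha',a0.round(2),'theta',(a0-4.29).round(2),'r',r.round(4),'lat',lat.round(4),'F',s['ft_force'].round(1),'T',tor.round(2),'rad/tan F',end=' ')
    a=np.radians(a0);er=-np.cos(a)*EX+np.sin(a)*EZ;et=np.sin(a)*EX+np.cos(a)*EZ
    print((s['ft_force']@er).round(1),(s['ft_force']@et).round(1),'t',s['time_s'],'w',s['grip_width'])
    p,R=arcpose(a0,lat) if n>1 else (q,s['tool_rot'])
    p0,R0=q,s['tool_rot']
    for k in range(1,n+1):
        p1,R1=arcpose(a0+(a1-a0)*k/n,lat)
        if k<3: p1=p1*k/3+(1-k/3)*(q-p+p1)   # blend in
        R0=Ro.from_matrix(R0);v=(R0.inv()*Ro.from_matrix(R1)).as_rotvec(degrees=True)
        print([float(x) for x in [*np.round(R0.inv().apply(p1-p0)*1000,1),*np.round(v,1)]])
        p0,R0=p1,R1
E
python3 -c "
from h import *
arc(76,11)"
```

```text
alpha 96.36 theta 92.07 r 0.2019 lat 0.0003 F [0.3 0.1 6.8] T [ 0.01 -0.05 -0.07] rad/tan F 6.8 -0.5 t 11.975 w 0.01031637510811307
[0.0, -6.3, -0.2, -0.5, 0.0, 0.1]
[-0.0, -6.3, -0.0, -0.6, 0.0, 0.0]
[0.0, -6.4, 0.1, -0.6, -0.0, 0.0]
[-0.0, -6.3, -0.2, -0.6, 0.0, -0.0]
[0.0, -6.3, -0.1, -0.6, -0.0, 0.0]
[-0.0, -6.3, 0.1, -0.6, 0.0, -0.0]
[-0.0, -6.3, 0.2, -0.6, 0.0, 0.0]
[0.0, -6.3, 0.4, -0.6, -0.0, 0.0]
[0.0, -6.3, 0.5, -0.6, 0.0, -0.0]
[-0.0, -6.3, 0.6, -0.6, 0.0, 0.0]
[-0.0, -6.2, 0.8, -0.6, 0.0, -0.0]
```

Emit:
apply_moves --pt "0 -4 -0.2 -0.5 0 0 0" --pt "0 -6.3 0 -0.6 0 0 0" --pt "0 -6.4 0 -0.6 0 0 0" --pt "0 -6.3 -0.2 -0.6 0 0 0" --pt "0 -6.3 -0.1 -0.6 0 0 0" --pt "0 -6.3 0.1 -0.6 0 0 0" --pt "0 -6.3 0.2 -0.6 0 0 0" --pt "0 -6.3 0.4 -0.6 0 0 0" --pt "0 -6.3 0.5 -0.6 0 0 0" --pt "0 -6.3 0.6 -0.6 0 0 0" --pt "0 -6.2 0.8 -0.6 0 0 0"

```text
time_s: 13.35
position: [0.6077, -0.0116, 0.2438]
tool_rot: [[-0.11, 0.987, 0.119], [0.994, 0.11, 0.013], [-0.0, 0.119, -0.993]]
ft_force: [4.8, 3.4, -1.8]
grip_width: 0.0103
gripper_force: 40.2
```

```bash
python3 -c "
from h import *
arc(52,12)"
```

```text
alpha 76.92 theta 72.63 r 0.2014 lat 0.0005 F [ 4.8  3.4 -1.8] T [ 0.37 -0.66 -0.06] rad/tan F -2.9 4.6 t 13.35 w 0.010318032534386627
[0.0, -7.0, 1.2, -0.3, 0.0, 0.1]
[0.0, -7.0, 1.4, -0.7, 0.0, 0.0]
[-0.0, -7.0, 1.6, -0.7, 0.0, -0.0]
[-0.0, -6.9, 1.5, -0.7, -0.0, -0.0]
[0.0, -6.9, 1.7, -0.7, 0.0, 0.0]
[-0.0, -6.8, 1.8, -0.7, -0.0, 0.0]
[-0.0, -6.8, 2.0, -0.7, 0.0, 0.0]
[0.0, -6.7, 2.2, -0.7, 0.0, 0.0]
[0.0, -6.7, 2.3, -0.7, -0.0, 0.0]
[0.0, -6.6, 2.5, -0.7, -0.0, -0.0]
[-0.0, -6.6, 2.7, -0.7, -0.0, 0.0]
[0.0, -6.5, 2.8, -0.7, 0.0, -0.0]
```

Forces are small and the arc radius is as expected. Continuing.

Emit:
apply_moves --pt "0 -7 1.2 -0.5 0 0 0" --pt "0 -7 1.4 -0.7 0 0 0" --pt "0 -7 1.6 -0.7 0 0 0" --pt "0 -6.9 1.5 -0.7 0 0 0" --pt "0 -6.9 1.7 -0.7 0 0 0" --pt "0 -6.8 1.8 -0.7 0 0 0" --pt "0 -6.8 2 -0.7 0 0 0" --pt "0 -6.7 2.2 -0.7 0 0 0" --pt "0 -6.7 2.3 -0.7 0 0 0" --pt "0 -6.6 2.5 -0.7 0 0 0" --pt "0 -6.6 2.7 -0.7 0 0 0" --pt "0 -6.5 2.8 -0.7 0 0 0"

```text
time_s: 14.85
position: [0.5312, -0.0197, 0.2047]
tool_rot: [[-0.11, 0.961, 0.254], [0.994, 0.106, 0.029], [0.001, 0.255, -0.967]]
ft_force: [-1.5, 4.4, 5.2]
grip_width: 0.0102
gripper_force: 42.6
```

```bash
python3 -c "
from h import *
arc(28,12)"
```

```text
alpha 51.43 theta 47.14 r 0.2003 lat 0.0007 F [-1.5  4.4  5.2] T [ 0.74 -0.21  0.09] rad/tan F 4.7 2.4 t 14.85 w 0.0102261180351434
[0.0, -6.0, 2.8, -0.8, -0.1, 0.1]
[0.0, -6.0, 2.9, -0.7, 0.0, -0.0]
[0.0, -5.9, 3.0, -0.7, -0.0, 0.0]
[-0.0, -5.8, 3.3, -0.7, -0.0, 0.0]
[0.0, -5.7, 3.4, -0.7, 0.0, -0.0]
[0.0, -5.7, 3.5, -0.7, -0.0, 0.0]
[-0.0, -5.6, 3.7, -0.7, 0.0, -0.0]
[-0.0, -5.5, 3.8, -0.7, -0.0, 0.0]
[0.0, -5.4, 3.9, -0.7, 0.0, -0.0]
[-0.0, -5.3, 4.0, -0.7, -0.0, 0.0]
[0.0, -5.2, 4.2, -0.7, 0.0, 0.0]
[0.0, -5.1, 4.3, -0.7, 0.0, 0.0]
```

Emit:
apply_moves --pt "0 -6 2.8 -0.7 0 0 0" --pt "0 -6 2.9 -0.7 0 0 0" --pt "0 -5.9 3 -0.7 0 0 0" --pt "0 -5.8 3.3 -0.7 0 0 0" --pt "0 -5.7 3.4 -0.7 0 0 0" --pt "0 -5.7 3.5 -0.7 0 0 0" --pt "0 -5.6 3.7 -0.7 0 0 0" --pt "0 -5.5 3.8 -0.7 0 0 0" --pt "0 -5.4 3.9 -0.7 0 0 0" --pt "0 -5.3 4 -0.7 0 0 0" --pt "0 -5.2 4.2 -0.7 0 0 0" --pt "0 -5.1 4.3 -0.7 0 0 0"

```text
time_s: 16.35
position: [0.4814, -0.0254, 0.1419]
tool_rot: [[-0.11, 0.914, 0.39], [0.994, 0.101, 0.044], [0.001, 0.392, -0.92]]
ft_force: [3.4, 7.5, -0.6]
grip_width: 0.0106
gripper_force: 42.5
```

```bash
python3 -c "
from h import *
arc(7,12)"
```

```text
alpha 27.67 theta 23.38 r 0.2004 lat 0.0005 F [ 3.4  7.5 -0.6] T [ 1.02 -0.25  0.33] rad/tan F -4.0 1.4 t 16.35 w 0.010556401095855433
[-0.0, -4.5, 3.8, -0.4, -0.1, 0.1]
[-0.0, -4.4, 3.9, -0.6, -0.0, 0.0]
[0.0, -4.3, 4.0, -0.6, -0.0, -0.0]
[-0.0, -4.2, 4.2, -0.6, 0.0, -0.0]
[-0.0, -4.1, 4.3, -0.6, 0.0, -0.0]
[0.0, -4.0, 4.3, -0.6, 0.0, -0.0]
[0.0, -3.9, 4.4, -0.6, -0.0, -0.0]
[-0.0, -3.8, 4.5, -0.6, 0.0, 0.0]
[0.0, -3.7, 4.6, -0.6, 0.0, 0.0]
[0.0, -3.6, 4.7, -0.6, -0.0, -0.0]
[0.0, -3.6, 4.7, -0.6, 0.0, -0.0]
[-0.0, -3.5, 4.8, -0.6, 0.0, 0.0]
```

Emit:
apply_moves --pt "0.1 -4.5 3.8 -0.5 0 0 0" --pt "0.1 -4.4 3.9 -0.6 0 0 0" --pt "0.1 -4.3 4 -0.6 0 0 0" --pt "0.1 -4.2 4.2 -0.6 0 0 0" --pt "0.1 -4.1 4.3 -0.6 0 0 0" --pt "0.1 -4 4.3 -0.6 0 0 0" --pt "0.1 -3.9 4.4 -0.6 0 0 0" --pt "0.1 -3.8 4.5 -0.6 0 0 0" --pt "0 -3.7 4.6 -0.6 0 0 0" --pt "0 -3.6 4.7 -0.6 0 0 0" --pt "0 -3.6 4.7 -0.6 0 0 0" --pt "0 0 0 0 0 0 0"

```text
time_s: 17.85
position: [0.4627, -0.0273, 0.0801]
tool_rot: [[-0.109, 0.865, 0.49], [0.994, 0.095, 0.054], [0.0, 0.493, -0.87]]
ft_force: [-1.9, -0.1, -2.5]
grip_width: 0.0107
gripper_force: 43.2
```

```bash
python3 -c "
from h import *
arc(4.3,5)"
```

```text
alpha 8.72 theta 4.43 r 0.2003 lat 0.0005 F [-1.9 -0.1 -2.5] T [-0.06  0.41 -0.07] rad/tan F 1.5 -2.8 t 17.85 w 0.010739606661359678
[0.0, -1.9, 2.4, 0.0, -0.1, 0.1]
[0.0, -1.9, 2.4, -0.3, 0.0, -0.0]
[0.0, -1.9, 2.4, -0.3, 0.0, 0.0]
[0.0, -1.7, 2.5, -0.3, 0.0, -0.0]
[-0.0, -1.7, 2.5, -0.3, -0.0, 0.0]
```

Emit:
apply_moves --pt "0 -1.9 2.4 0 0 0 0" --pt "0 -1.9 2.4 -0.3 0 0 0" --pt "0 -1.9 2.4 -0.3 0 0 0" --pt "0 -1.7 2.5 -0.3 0 0 0" --pt "0 -1.7 2.5 -0.3 0 0 0" --pt "0 0 0 0 0 0 0" --pt "0 0 0 0 0 0 0"

```text
time_s: 18.73
position: [0.4614, -0.0275, 0.0657]
tool_rot: [[-0.11, 0.854, 0.509], [0.994, 0.095, 0.056], [-0.0, 0.512, -0.859]]
ft_force: [0.4, -1.6, -2.6]
grip_width: 0.0104
gripper_force: 43.4
```

```bash
python3 -c "
from h import *
arc(3.3,2)"
```

```text
alpha 4.5 theta 0.21 r 0.2002 lat 0.0005 F [ 0.4 -1.6 -2.6] T [-0.15  0.3  -0.15] rad/tan F -0.4 -2.5 t 18.725 w 0.01043492727171905
[0.0, -1.3, 1.6, -0.0, -0.0, 0.1]
[0.0, -1.2, 1.7, -0.2, 0.0, -0.0]
```

Emit:
apply_moves --pt "0 -0.6 0.9 0 0 0 0" --pt "0 -0.6 0.9 0 0 0 0" --pt "0 0 0 0 0 0 0" --pt "0 0 0 0 0 0 0"

```text
time_s: 19.23
position: [0.4612, -0.0274, 0.0634]
tool_rot: [[-0.11, 0.854, 0.509], [0.994, 0.094, 0.056], [-0.0, 0.512, -0.859]]
ft_force: [-2.4, -2.8, -1.5]
grip_width: 0.0104
gripper_force: 43.5
```

Emit:
apply_moves --pt "0 -0.5 0.9 0 0 0 0" --pt "0 -0.5 0.9 0 0 0 0" --pt "0 0 0 0 0 0 0" --pt "0 0 0 0 0 0 0"

```text
time_s: 19.73
position: [0.4614, -0.0274, 0.0622]
tool_rot: [[-0.11, 0.853, 0.511], [0.994, 0.095, 0.055], [-0.001, 0.514, -0.858]]
ft_force: [-8.5, -3.4, 15.4]
grip_width: 0.0103
gripper_force: 45.8
```

Run:
```python
from h import *
arc(4,2)
for n in('side','scene'):
    im,W=cloud(n)
    loc=np.stack([(W-H)@EX,(W-H)@np.cross(EZ,EX),W[...,2]],-1)
    m=(loc[...,0]>-.165)&(loc[...,0]<0)&(abs(loc[...,1])<.14)&(loc[...,2]>.05)&(loc[...,2]<.14)
    t=loc[m];k=np.linalg.lstsq(np.c_[t[:,:2],np.ones(len(t))],t[:,2],rcond=None)[0]
    for _ in range(5):
        r=t[:,2]-np.c_[t[:,:2],np.ones(len(t))]@k;g=abs(r)<.003;k=np.linalg.lstsq(np.c_[t[g][:,:2],np.ones(g.sum())],t[g][:,2],rcond=None)[0]
    print(n,'lid top: slope deg',np.degrees(-k[0]),'z at hinge',k[2],'z at front',k[2]-.16*k[0],g.sum())
    save(im,n+'6.png')
```

```text
alpha 3.51 theta -0.78 r 0.2 lat 0.0006 F [-8.5 -3.4 15.4] T [-0.2   0.27 -0.19] rad/tan F 9.7 14.9 t 19.725 w 0.010329035818472956
[-0.0, 0.3, -0.8, 0.0, 0.0, 0.1]
[-0.0, 0.3, -0.8, 0.1, 0.0, 0.0]
side lid top: slope deg 0.012564358449233072 z at hinge 0.10045352458099516 z at front 0.10048861088872954 3360
scene lid top: slope deg 0.05090358078804153 z at hinge 0.09851378359018967 z at front 0.09865593320391867 5079
```

The lid is shut: its top is flat to within 0.1° at 100 mm, with a 15 N contact force. Now raising it.

```bash
python3 -c "
from h import *
arc(27,12)"
```

```text
alpha 3.51 theta -0.78 r 0.2 lat 0.0005 F [-9.1 -3.5 14.9] T [-0.24  0.27 -0.22] rad/tan F 10.3 14.3 t 19.825 w 0.010631372565770516
[-0.0, 3.6, -5.7, 0.6, 0.0, 0.1]
[0.0, 3.7, -5.6, 0.7, 0.0, -0.0]
[0.0, 3.9, -5.5, 0.7, 0.0, 0.0]
[-0.0, 4.1, -5.3, 0.7, 0.0, -0.0]
[-0.0, 4.3, -5.2, 0.7, 0.0, 0.0]
[-0.0, 4.4, -5.1, 0.7, -0.0, 0.0]
[-0.0, 4.5, -5.0, 0.7, 0.0, -0.0]
[-0.0, 4.6, -4.9, 0.7, -0.0, -0.0]
[0.0, 4.7, -4.8, 0.7, 0.0, -0.0]
[-0.0, 4.8, -4.7, 0.7, -0.0, 0.0]
[0.0, 4.9, -4.5, 0.7, 0.0, -0.0]
[0.0, 5.0, -4.4, 0.7, -0.0, 0.0]
```

Emit:
apply_moves --pt "0 2.5 -4 0.4 0 0 0" --pt "0 3.7 -5.6 0.7 0 0 0" --pt "0 3.9 -5.5 0.7 0 0 0" --pt "0 4.1 -5.3 0.7 0 0 0" --pt "0 4.3 -5.2 0.7 0 0 0" --pt "0 4.4 -5.1 0.7 0 0 0" --pt "0 4.5 -5 0.7 0 0 0" --pt "0 4.6 -4.9 0.7 0 0 0" --pt "0 4.7 -4.8 0.7 0 0 0" --pt "0 4.8 -4.7 0.7 0 0 0" --pt "0 4.9 -4.5 0.7 0 0 0" --pt "0 5 -4.4 0.7 0 0 0"

```text
time_s: 21.32
position: [0.4785, -0.0255, 0.1363]
tool_rot: [[-0.111, 0.919, 0.379], [0.994, 0.103, 0.042], [-0.0, 0.382, -0.924]]
ft_force: [-7.4, -8.4, -1.5]
grip_width: 0.0106
gripper_force: 43.1
```

```bash
python3 -c "
from h import *
arc(49.0,12)"
```

```text
alpha 25.9 theta 21.61 r 0.2003 lat 0.0006 F [-7.4 -8.4 -1.5] T [-1.25  1.63 -0.46] rad/tan F 6.8 -4.9 t 21.325 w 0.010623155554707123
[-0.0, 4.9, -4.5, -0.4, -0.1, 0.2]
[0.0, 5.1, -4.3, 0.6, -0.0, -0.0]
[0.0, 5.2, -4.2, 0.6, 0.0, -0.0]
[-0.0, 5.3, -3.9, 0.6, -0.0, -0.0]
[-0.0, 5.4, -3.8, 0.6, 0.0, 0.0]
[0.0, 5.4, -3.7, 0.6, -0.0, 0.0]
[-0.0, 5.5, -3.6, 0.6, -0.0, 0.0]
[0.0, 5.6, -3.4, 0.6, 0.0, -0.0]
[-0.0, 5.7, -3.3, 0.6, 0.0, 0.0]
[-0.0, 5.7, -3.2, 0.6, -0.0, 0.0]
[0.0, 5.8, -3.0, 0.6, 0.0, -0.0]
[-0.0, 5.9, -2.9, 0.6, -0.0, 0.0]
```

Emit:
apply_moves --pt "-0.1 4.9 -4.5 0 0 0 0" --pt "-0.1 5.1 -4.3 0.5 0 0 0" --pt "-0.1 5.2 -4.2 0.6 0 0 0" --pt "-0.1 5.3 -3.9 0.6 0 0 0" --pt "-0.1 5.4 -3.8 0.6 0 0 0" --pt "-0.1 5.4 -3.7 0.6 0 0 0" --pt "-0.1 5.5 -3.6 0.6 0 0 0" --pt "-0.1 5.6 -3.4 0.6 0 0 0" --pt "0 5.7 -3.3 0.6 0 0 0" --pt "0 5.7 -3.2 0.6 0 0 0" --pt "0 5.8 -3 0.6 0 0 0" --pt "0 5.8 -2.9 0.6 0 0 0"

```text
time_s: 22.82
position: [0.5245, -0.0208, 0.1999]
tool_rot: [[-0.111, 0.956, 0.273], [0.994, 0.107, 0.031], [0.0, 0.274, -0.962]]
ft_force: [-6.0, -3.4, 1.9]
grip_width: 0.0107
gripper_force: 41.7
```

Run:
```python
from h import *
for _ in range(4): get_image('scene')
arc(49.3,2)
for n in('side','scene'):
    im,W=cloud(n)
    loc=np.stack([(W-H)@EX,(W-H)@np.cross(EZ,EX),W[...,2]],-1)
    m=(loc[...,0]>-.14)&(loc[...,0]<0.03)&(abs(loc[...,1])<.135)&(loc[...,2]>.10)&(loc[...,2]<.24)
    t=loc[m]
    # lid top plane: passes 35mm off the hinge line at angle th: -x sin th + (z-.065) cos th = -? ; RANSAC plane
    rng=np.random.default_rng(0);best=None
    B=np.c_[t[:,:2],np.ones(len(t))]
    for _ in range(300):
        i=rng.choice(len(t),3,False)
        try:k=np.linalg.solve(B[i],t[i,2])
        except Exception: continue
        c=(abs(B@k-t[:,2])<.003).sum()
        if abs(k[1])<.1 and(best is None or c>best[0]):best=(c,k)
    g=abs(B@best[1]-t[:,2])<.003;k=np.linalg.lstsq(B[g],t[g,2],rcond=None)[0]
    th=np.arctan(-k[0]);print(n,'theta',np.degrees(th),'offset from hinge',(k[2]-.065)*np.cos(th),g.sum())
    # panel: horizontal points near z .0585-.07 inside case
    p=loc[(loc[...,0]>-.15)&(loc[...,0]<-.1)&(abs(loc[...,1])<.13)&(loc[...,2]<.10)]
    if len(p): print('panel front z',len(p),np.percentile(p[:,2],[5,25,50,75,95]).round(4))
    save(im,n+'7.png')
```

```text
alpha 49.08 theta 44.79 r 0.2011 lat 0.0003 F [-6.3 -2.9  4.5] T [-0.41  1.22 -0.14] rad/tan F 7.7 -2.1 t 23.025 w 0.010716916172477043
[-0.0, 0.4, -0.0, 0.3, -0.1, 0.2]
[0.0, 0.4, -0.0, 0.0, -0.0, 0.0]
side theta 44.802265103712124 offset from hinge 0.035102278930762405 1245
panel front z 1112 [0.0146 0.0607 0.0623 0.0675 0.0735]
scene theta 45.01256429507389 offset from hinge 0.032559898311512035 3166
panel front z 825 [0.0568 0.0585 0.0597 0.0612 0.0681]
```

View pics/side7.png

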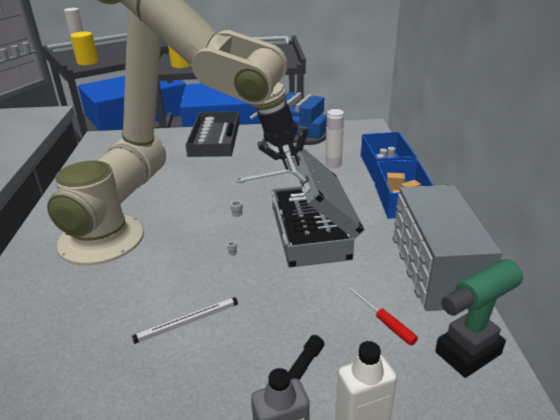

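The side view shows the lid held half open at (330,190) and measured at 45°. The panel lies flat over the tray at (300,215), and the bystanders have not moved.

Emit:
apply_moves --pt "0 0 0 0 0 0 0" --pt "0 0 0 0 0 0 0" --pt "0 0 0 0 0 0 0" --pt "0 0 0 0 0 0 0"

```text
time_s: 23.62
position: [0.5248, -0.0208, 0.2001]
tool_rot: [[-0.111, 0.955, 0.274], [0.994, 0.107, 0.031], [0.0, 0.276, -0.961]]
ft_force: [-6.6, -2.3, 3.5]
grip_width: 0.0106
gripper_force: 42.0
```

```bash
python3 -c "
from h import *
print(alpha_now(), env.close_job())"
```

```text
the job is handed in; nothing more can be done
(np.float64(49.059578961429864), np.float64(0.20107523540937333)) None
```

The job is handed in: the bar is seated in both saddles, the lid was swung fully shut and is now held by its handle at about 45°, and the panel is lying flat; it took about 24 s of the 72 s allowed.

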